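# Take up the gap in a sprung fixture with spacer plates

### The job

Take up the gap in the small grey fixture: stand the two thin aluminium spacer plates upright in it, one at a time, the first against the fixed jaw and the second squeezed in beside it, each pushed fully down onto the base, so that the sprung jaw holds them snug. Let go of the first before fetching the second. Leave the thick plate, which does not fit, standing where it is.

Things in the scene. Friction and masses are not known exactly. Their poses are not given: they have to be found in the camera images.
- thin_plate_1: Thin spacer plate, bare aluminium, 44 mm wide (its x), 14 thick (y), 62 high (z), 100 g, long edges rounded 3 mm. Stands upright, loose, on the bench at the start; origin: centre of its underside. The two thin plates are identical and the same after a half turn. Best gripped from above across the 44 mm width, near 43 mm up.
- thin_plate_2: Thin spacer plate, bare aluminium, 44 mm wide (its x), 14 thick (y), 62 high (z), 100 g, long edges rounded 3 mm. Stands upright, loose, on the bench at the start; origin: centre of its underside. The two thin plates are identical and the same after a half turn. Best gripped from above across the 44 mm width, near 43 mm up.
- thick_plate: Thick spacer plate: the same aluminium shape, 44 mm wide (its x), 62 mm high, but 40 mm thick (its y), too thick for the gap. Stands upright and loose on the bench; origin at the centre of its underside. To be left standing.
- shim_fixture: Grey base 90 x 118 x 8 mm on the bench, with two steel jaws 30 mm wide in x. Origin: underside, z up. Fixed jaw's face at y +14 mm; sprung jaw's (spring, rods behind it) rests at -8, yields to -22, 2 N. Its face flares back 10 mm from z 28 to 52 (fixed jaw 4 mm, 44 to 52): a plate pushed down on it (10 N) moves it aside. Plates go on the base (z 8), width along x, at x 0: first at y +6 to 7, second at -7 to -9.
There are look-alikes about, which are no part of the job. Leave any green or pink look-alike of the thin_plate_2 alone.

How it is judged:
By the outcome, as a careful person would: the job done as asked, in the order asked, and still so for the second after the job is handed in, with the robot touching nothing.
It also fails if it takes over 64 s, if anything falls off the work surface, if the arm or the gripper's body presses on something with over 40 N, if the wrist force passes 120 N, or if a joint passes its speed limit or range.

### The arm

A 7-joint arm with a two-finger parallel gripper is mounted at the origin on a cart in front of the work surface, level with it; the furniture and walls round the work are solid. World frame = base frame: x ahead of the robot, y to its left, z up, the work surface at z = 0. Lengths are in mm, angles in rad, forces in N, time in s.
With the tool pointing down it reaches from about 400 to 875 mm from the base axis. Payload 4.4 kg.
Tool frame: the origin (TCP) lies on the centre line of the jaws, within the pads' length; the fingertips stand 22 mm ahead of it and the grasp point (between the pads) lies 3 mm ahead of it; z points along the fingers, x is the direction in which the jaws open and shut, and the axes are right-handed (so a half turn about z gives the same grasp; the last joint's range is limited). The gripper opens to 85 mm and grips with 20 to 120 N. Pads are 22 mm wide; open, the fingers measure 114 mm over their backs; the gripper's body (76 mm by 85 mm) begins 54 mm behind the grasp point. The pads swing forward as they close: fully open they stand 13 mm farther back than shut.
Start: joints at [-1.247, 0.628, 0.038, 1.517, -0.027, 0.996, -0.02], TCP at [246.981, 601.264, 253.313] pointing down, gripper open.
Joint ranges: [-3.06, 3.06], [-0.37, 2.12], [-1.25, 1.32], [0.18, 2.47], [-1.1, 4.24], [0.23, 1.98], [-2.94, 2.94]. Speed limits (rad/s): [2.57, 2.57, 3.14, 3.14, 3.14, 3.14, 3.14].

### API

Orientations are given as a unit quaternion [w, x, y, z].
In Python, from bench import ctrl, snapshot, look_for gives the robot as it stands. Calls block until the motion is done:
- ctrl.goto(position, orientation): joint-space move of the TCP to a pose.
- ctrl.movel(position, rot=None, v=150): straight line of the TCP; rot=None keeps the orientation; v is the mean speed in mm/s.
- ctrl.move_j(angles): joint-space move.
- ctrl.gripper_to(opening, strength=None): opening from 0.0 (shut) to 1.0 (fully open); strength is the grip in N (None keeps the last); returns when the fingers have stopped.
- ctrl.dwell(seconds).
- ctrl.solve_ik(position, orientation): joint angles nearest the present ones, or None.
- ctrl.state(): the state.
- snapshot(name): name is "scene" or "top"; returns a dict with "image" (480x640x3 uint8, blue, green, red), "z_map" (480x640 float32, mm along the optical axis (not along the pixel's ray), 0 where there is no reading), "K" (3x3 intrinsics, pixels), "pose" (4x4, takes a point from camera to world coordinates). Camera axes: x right, y down, z forward; pixel columns grow to the right and rows downward; lengths in mm; the calibration is good to about 2 mm. A picture is of the moment at which its call begins.
A pose or a line that the arm cannot do raises ctrl.Unreachable and nothing moves.
- ctrl.finish_job(): hands the job in, once; it reports no verdict.
Trained networks look in the newest picture that a camera, given by its name, has taken for a name from the list of things; names that differ only in an ending like _2 or _b are one class to them, and where a whole thing is asked for, a point or a joint stands for the part that bears it (a point fixed in the world has none). Each returns a list of dicts, best first, with "confidence" (0 to 1); they miss things now and then, are a little off and sometimes report something else, mostly with a low value. They report only what shows in the picture. A call takes as long as a camera call. They do not tell look-alikes from the thing itself.
- look_for(camera, target): "rect" ([left, top, right, bottom] in pixels, round what is visible of it).
The state is a dict: "t": time; "joint_positions": joint angles; "dq": joint speeds; "effort": joint torques, N m; "position": TCP position; "tool_rot": TCP orientation; "wrist_force": force on the tool from outside, world axes, zero at the start; "ft_torque": the same for the moment, N m; "width": opening from 0.0 (shut) to 1.0 (fully open).
Only numpy, scipy, OpenCV 4.12 (cv2) and the standard library are available. Lean on these libraries where they do the work, as an engineer would, in place of code of your own. Each camera call takes 0.05 s, during which the arm holds its last target.

## Working session

There is one attempt and no reset: what is moved stays moved. The work goes in short steps, each a Python script; the robot and the scene stay as the last script left them, time stands still between calls to the robot, and variables do not carry over. Pictures are saved under pics/ and viewed, and the job is handed in when it is done.

```bash
ls; mkdir -p pics; python3 - <<'E'
from bench import ctrl, snapshot, look_for
import cv2,pickle
for n in ("scene","top"):
    s=snapshot(n); cv2.imwrite(f"pics/{n}0.png",s["image"]); pickle.dump(s,open(f"{n}0.pkl","wb"))
    print(n,s["pose"].round(3).tolist(),s["K"].tolist())
    for t in ("thin_plate_1","thick_plate","shim_fixture"):
        for d in look_for(n,t): print(t,[round(float(x)) for x in d["rect"]],round(d["confidence"],2))
st=ctrl.state(); print(st["t"],st["position"],st["tool_rot"],st["wrist_force"])
E
```

```text
pics
scene [[0.843, -0.339, 0.419, 79.909], [-0.538, -0.519, 0.664, -697.366], [-0.008, -0.785, -0.619, 580.886], [0.0, 0.0, 0.0, 1.0]] [[589.8523452449206, 0.0, 322.22758097699995], [0.0, 589.8523452449206, 231.76176380612446], [0.0, 0.0, 1.0]]
thin_plate_1 [252, 184, 274, 230] 0.7
thin_plate_1 [306, 198, 338, 244] 0.68
thin_plate_1 [357, 183, 384, 226] 0.65
thin_plate_1 [300, 313, 318, 376] 0.64
thin_plate_1 [401, 256, 438, 303] 0.6
thick_plate [405, 187, 450, 237] 0.62
shim_fixture [301, 140, 372, 202] 0.87
top [[-0.016, -0.988, 0.155, 336.26], [-1.0, 0.016, 0.001, -98.641], [-0.003, -0.155, -0.988, 877.349], [0.0, 0.0, 0.0, 1.0]] [[435.57228953193527, 0.0, 325.6726409140834], [0.0, 435.57228953193527, 239.6345004368984], [0.0, 0.0, 1.0]]
thin_plate_1 [348, 229, 366, 256] 0.73
thin_plate_1 [407, 206, 419, 231] 0.67
thin_plate_1 [319, 186, 335, 217] 0.62
thin_plate_1 [314, 233, 325, 256] 0.58
thin_plate_1 [415, 305, 440, 327] 0.52
thin_plate_1 [264, 261, 287, 282] 0.47
thick_plate [344, 153, 365, 182] 0.78
shim_fixture [226, 169, 290, 218] 0.69
0.4 [246.94099857 601.18417587 253.17095757] [ 7.55530418e-05  8.30662120e-01  5.56776818e-01 -1.11087785e-04] [0.18914819 0.60806176 0.03075881]
```

View pics/scene0.png

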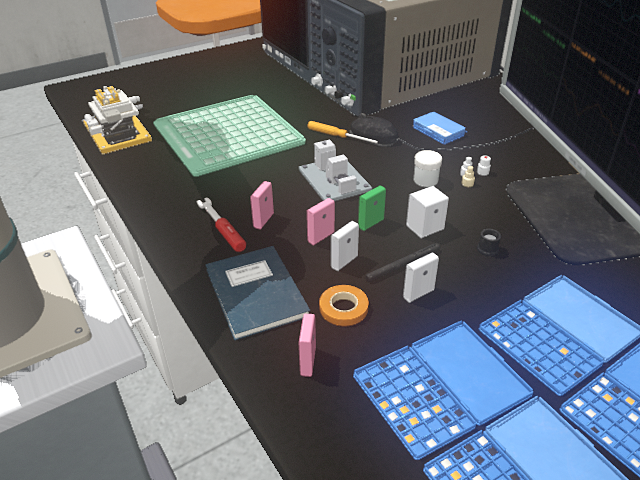

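View pics/top0.png

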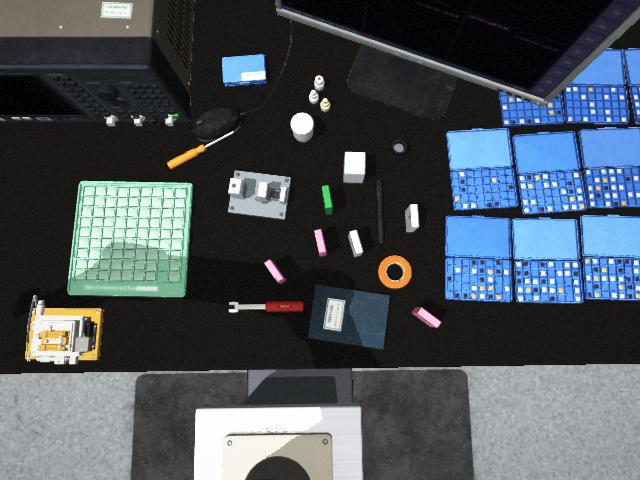

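```bash
python3 - <<'E'
import pickle,cv2
s=pickle.load(open("top0.pkl","rb"))["image"]; 
cv2.imwrite("pics/top_crop.png",cv2.resize(s[140:340,215:455],None,fx=3.3,fy=3,interpolation=cv2.INTER_CUBIC))
s=pickle.load(open("scene0.pkl","rb"))["image"]; 
cv2.imwrite("pics/scene_crop.png",cv2.resize(s[130:385,230:480],None,fx=2.3,fy=2.3,interpolation=cv2.INTER_CUBIC))
E
```

```text
(no output)
```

View pics/top_crop.png

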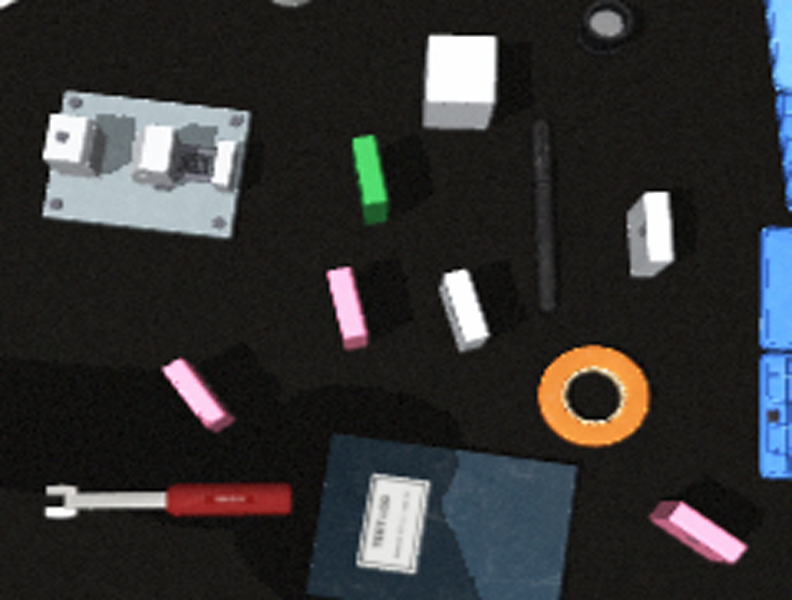

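View pics/scene_crop.png

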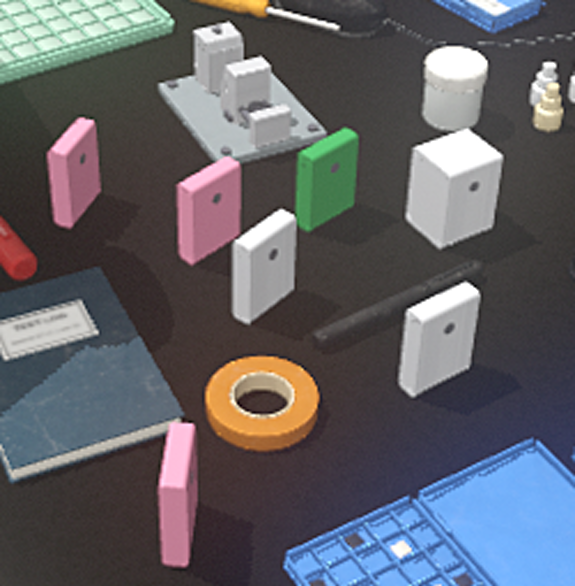

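The thin aluminium candidates in the top view are the white plates at (355,243) and (412,218). The look-alikes are pink at (320,243), (274,271) and (427,317), and green at (327,199). The thick plate is at (354,167). The fixture is at (260,194) with its fixed jaw on the left (+y). The crops show the two bare-metal plates clearly, so I'll measure those.

```bash
cat > h.py <<'E'
import numpy as np,cv2
def cloud(s):
    z=s["z_map"];K=s["K"];v,u=np.mgrid[:480,:640]
    P=np.stack([(u-K[0,2])/K[0,0]*z,(v-K[1,2])/K[1,1]*z,z],-1)
    W=P@s["pose"][:3,:3].T+s["pose"][:3,3]; W[z==0]=np.nan
    return W
def rect(pts):
    (c,(w,h),a)=cv2.minAreaRect(pts[:,:2].astype(np.float32))
    if w<h: w,h=h,w; a+=90
    return np.round(c,1),round(w,1),round(h,1),round((a+90)%180-90,1)
E
python3 - <<'E'
import pickle; from h import *
for n,R in (("top",dict(A=(340,220,372,262),B=(400,198,426,238),T=(336,145,374,190),P=(310,225,332,262),G=(317,178,337,220),F=(220,160,296,225))),
            ("scene",dict(A=(325,215,362,272),B=(400,248,442,306),F=(295,132,375,205)))):
    s=pickle.load(open(n+"0.pkl","rb"));W=cloud(s)
    for k,(l,t,r,b) in R.items():
        p=W[t:b,l:r].reshape(-1,3);p=p[~np.isnan(p[:,0])]
        if k!="F":
            top=p[(p[:,2]>57)&(p[:,2]<68)]; al=p[p[:,2]>12]
            print(n,k,len(top),top[:,2].mean().round(1),"top",rect(top),"all",rect(al))
        else:
            print(n,"zhist",np.histogram(p[:,2],np.arange(-6,90,6))[0])
            b=p[(p[:,2]>5)&(p[:,2]<12)];print(" base",rect(b),b[:,2].mean())
            for lo in (20,35,45):
                q=p[p[:,2]>lo];print(lo,rect(q))
            m=((W[...,2]>28)&(W[...,2]<80)).astype(np.uint8);mm=np.zeros_like(m);mm[t:b_ if 0 else R[k][3],l:r]=m[t:R[k][3],l:r]
            nn,lab=cv2.connectedComponents(mm)
            for i in range(1,nn):
                q=W[lab==i]
                if len(q)>15:
                    q2=q[q[:,2]>q[:,2].max()-5];print("  comp",len(q),q.mean(0).round(1),q[:,2].max().round(1),rect(q),"top",rect(q2),len(q2))
E
```

```text
top A 173 61.9 top (array([ 460.7, -154.9]), 43.7, 14.1, 14.5) all (array([ 460.6, -154.7]), 43.8, 14.4, 15.4)
top B 177 62.0 top (array([ 509.2, -267.4]), 44.7, 14.3, 1.0) all (array([ 509.1, -267.2]), 44.7, 14.9, 1.0)
top T 465 62.2 top (array([ 615.8, -155.6]), 45.0, 39.4, -1.3) all (array([ 615.5, -155.4]), 45.7, 39.8, -1.4)
top P 171 62.0 top (array([463.2, -86.2]), 44.2, 13.8, 12.1) all (array([463.1, -86.1]), 44.3, 14.0, 12.0)
top G 163 62.3 top (array([ 549.2, -100.7]), 44.3, 13.9, 9.2) all (array([ 549.1, -100.6]), 44.5, 14.1, 9.3)
top zhist [ 890 1652 1541   75  104  100  105   58   55  291   47    0    0    0
    0]
 base (array([574.9,  50.2]), 144.4, 96.5, 82.4) 8.434951353889899
20 (array([570. ,  36.4]), 109.2, 30.9, 81.8)
35 (array([570. ,  36.6]), 108.7, 30.9, 81.9)
45 (array([572.5,  53.6]), 74.3, 30.8, 81.9)
  comp 272 [573.8  76.   48.7] 56.8 (array([575.8,  77.3]), 30.8, 26.5, -8.4) top (array([576. ,  78.6]), 29.7, 23.6, -7.4) 139
  comp 223 [566.8  26.9  47. ] 56.5 (array([568.9,  29.7]), 30.8, 26.2, -7.1) top (array([568.2,  25.1]), 30.0, 16.3, -8.3) 96
  comp
[... 456 characters left out ...]
,  76.1]), 234.8, 153.9, 62.5) 8.733382189436744
20 (array([577.7,  21.9]), 306.6, 106.6, 53.3)
35 (array([552.8, -13.7]), 213.0, 90.3, 59.0)
45 (array([552.9, -13.7]), 213.0, 90.3, 58.9)
  comp 698 [569.3  48.9  44.1] 56.5 (array([572.5,  52.6]), 80.9, 32.5, 82.2) top (array([572.3,  54.5]), 77.2, 31.6, 81.3) 192
  comp 116 [562.2 -13.2  32.6] 36.7 (array([563.3,  -8.2]), 31.9, 21.5, -0.5) top (array([562.8, -12.8]), 29.1, 15.0, -14.9) 80
  comp 194 [ 537.6 -103.8   57.7] 66.3 (array([ 543.7, -101.2]), 34.2, 16.4, 8.8) top (array([ 542.1, -101.7]), 29.9, 12.9, 14.0) 72
  comp 78 [476.  -83.7  62.2] 64.6 (array([473.6, -82.7]), 27.3, 13.5, 0.4) top (array([473.2, -82.8]), 26.5, 13.5, 0.4) 72
```

```bash
python3 - <<'E'
import pickle; from h import *
for n,(l,t,r,b) in (("top",(220,160,296,225)),("scene",(295,132,375,205))):
    s=pickle.load(open(n+"0.pkl","rb"));W=cloud(s)
    m=np.zeros((480,640),np.uint8);m[t:b,l:r]=1
    m&=((W[...,2]>5)&(W[...,2]<60)&(s["image"].mean(2)>50)&(W[...,1]>-45)).astype(np.uint8)
    nn,lab,st,_=cv2.connectedComponentsWithStats(m);i=1+np.argmax(st[1:,4])
    p=W[lab==i];q=p[(p[:,2]<12)]
    c,w,h_,a=rect(q);print(n,"base",c,w,h_,a, p[:,2].max().round(1))
    th=np.radians(-8.0)
    ex=np.array([np.cos(th),np.sin(th)]);ey=np.array([-ex[1],ex[0]])
    d=p[:,:2]-c;X=d@ex;Y=d@ey;Z=p[:,2]
    for lo in range(12,60,4):
        k=(Z>=lo)&(Z<lo+4)&(abs(X)<13)
        print(lo,k.sum(),np.histogram(Y[k],np.arange(-56,60,4))[0])
    k=Z>20;print("jaw X pct",np.percentile(X[k],[1,50,99]).round(1))
E
```

```text
top base [570.4  37.8] 118.1 91.4 82.0 56.8
12 11 [2 0 0 0 0 0 0 0 1 0 0 0 0 0 0 0 1 0 0 0 6 0 0 0 0 0 0 0]
16 21 [5 0 0 0 2 1 1 2 2 0 0 0 0 0 0 0 0 0 0 0 8 0 0 0 0 0 0 0]
20 60 [ 2  0  1  8  9  7  9  9 10  0  0  0  0  0  0  0  0  0  0  0  5  0  0  0
  0  0  0  0]
24 65 [ 2  0  1  3 10 15  9  9  9  0  0  0  0  0  0  1  0  0  0  0  6  0  0  0
  0  0  0  0]
28 23 [6 1 1 1 0 0 1 1 4 0 0 0 0 0 1 3 0 0 0 0 4 0 0 0 0 0 0 0]
32 62 [17 19 12  0  0  0  0  0  3  0  0  0  0  0  5  0  0  0  0  0  6  0  0  0
  0  0  0  0]
36 31 [4 6 1 0 0 0 0 0 5 0 0 0 0 0 7 0 0 0 0 0 8 0 0 0 0 0 0 0]
40 15 [0 0 0 0 0 0 0 0 6 0 0 0 0 3 0 0 0 0 0 0 4 2 0 0 0 0 0 0]
44 20 [0 0 0 0 0 0 0 0 2 0 0 0 0 6 0 0 0 0 0 0 7 5 0 0 0 0 0 0]
48 114 [ 0  0  0  0  0  0  0  0  6  8 11 10 10  6  0  0  0  0  0  0  2 20 10  7
  8  5  7  4]
52 175 [ 0  0  0  0  0  0  0  0  7 19 16 15 13  0  0  0  0  0  0  0  0  8 17 19
 19 21 17  4]
56 2 [0 0 0 0 0 0 0 0 0 0 0 0 1 0 0 0 0 0 0 0 0 0 0 0 1 0 0 0]
jaw X pct [-15.4  -2.5  14.4]
scene base [570.   38.1] 121.4 91.6 82.4 56.5
12 40 [16  1  0  0  0  0  0  0  2  5  0  0  0  0  1  0  0  0  0  0
[... 352 characters left out ...]
  0  0  0  0  0  0  0  4 10  0  0
  0  0  0  0]
32 121 [24 18 12  1  0  0  0  0 17 16  0  0  0  0  0  0  0  0  0  0 10 18  0  0
  1  0  0  0]
36 54 [ 1  3  0  0  0  0  0  0  8 15  0  0  0  0  0  0  0  0  0  0 10 15  0  0
  1  0  0  1]
40 59 [ 0  0  0  0  0  0  0  0 13 16  0  0  0  0  0  0  0  0  0  0  8 19  0  1
  0  1  1  0]
44 65 [ 0  0  0  0  0  0  0  0  8 21  0  0  0  0  0  0  0  0  0  0 11 21  2  0
  0  1  1  0]
48 95 [ 0  0  0  0  0  0  0  0  7 21  6  6  1  2  0  0  0  0  0  0  2 20 11  5
  7  1  4  2]
52 136 [ 0  0  0  0  0  0  0  0  3 14 15 13 16  3  0  0  0  0  0  0  0  7 11  6
 16 15 11  6]
56 1 [0 0 0 0 0 0 0 0 0 0 0 0 0 0 0 0 0 0 0 0 0 0 0 1 0 0 0 0]
jaw X pct [-15.4  -3.8  15.4]
```

```bash
python3 - <<'E'
import pickle; from h import *
c=np.array([570.2,38.]);th=np.radians(-8.0)
ex=np.array([np.cos(th),np.sin(th)]);ey=np.array([-ex[1],ex[0]])
for n in ("top","scene"):
    s=pickle.load(open(n+"0.pkl","rb"));W=cloud(s).reshape(-1,3)
    d=W[:,:2]-c;X=d@ex;Y=d@ey;Z=W[:,2]
    k=(abs(X)<13)&(Y>20)&(Y<32)&(Z>14)&(Z<42);print(n,k.sum(),"fixed face",np.percentile(Y[k],[10,50,90]).round(1))
    if k.sum()>20: 
        A=np.polyfit(X[k],Y[k],1);print(" slope deg",np.degrees(np.arctan(A[0])),A[1])
    for lo,hi in ((20,28),(28,34),(34,40),(40,46),(46,52)):
        k=(abs(X)<13)&(Y>-6)&(Y<14)&(Z>lo)&(Z<hi);print(lo,k.sum(),np.percentile(Y[k],[50,90,98]).round(1) if k.sum() else "")
    for nm,a,b in (("fix",28,60),("spr",-20,4)):
        k=(abs(X)<20)&(Y>a)&(Y<b)&(Z>46)&(Z<58)
        x=X[k];print(nm,k.sum(),np.percentile(x,[2,50,98]).round(1),"z",np.percentile(Z[k],[10,50,90]).round(1),rect(W[k]))
    k=(Z>50)&(Z<58)&(abs(X)<20)&(Y>20)&(Y<60);print("fixed top Y range",np.percentile(Y[k],[1,99]))
E
```

```text
top 40 fixed face [26.5 27.1 27.5]
 slope deg -0.9268788094185351 27.093975783844034
20 1 [5.2 5.2 5.2]
28 5 [4.  4.5 4.6]
34 11 [1.3 2.5 2.7]
40 6 [-1.2 -0.6 -0.5]
46 14 [-3.8 -2.4 -2.2]
fix 202 [-14.5  -0.6  14.5] z [49.4 52.2 54.2] (array([576.2,  78.1]), 30.2, 24.9, -8.9)
spr 133 [-14.9  -0.9  14.5] z [49.2 52.1 54.5] (array([568.5,  27.1]), 30.2, 17.8, -7.7)
fixed top Y range [29.37281495 52.76115345]
scene 118 fixed face [26.5 28.6 30.4]
 slope deg -0.01013714003268958 28.503548732864033
20 0 
28 0 
34 0 
40 0 
46 3 [-2.8 -2.2 -2.1]
fix 180 [-14.8  -0.9  15.2] z [47.4 52.1 53.9] (array([576.3,  79.2]), 32.3, 27.2, -7.7)
spr 139 [-15.4  -1.   14.7] z [47.5 52.  53.7] (array([568.3,  27.2]), 31.0, 17.9, -8.0)
fixed top Y range [28.30418292 54.32531178]
```

```bash
cat >> h.py <<'E'
def quat(deg):
    a=np.radians(deg)/2; return [0.0,float(np.cos(a)),float(np.sin(a)),0.0]
FO=np.array([572.1,51.3]); FY=-8.0
def fx(x,y):
    a=np.radians(FY); return FO+x*np.array([np.cos(a),np.sin(a)])+y*np.array([-np.sin(a),np.cos(a)])
def st(ctrl,msg=""):
    s=ctrl.state();print(msg,"t",round(s["t"],2),"p",np.round(s["position"],1),"F",np.round(s["wrist_force"],1),"w",round(s["width"],3))
    return s
E
python3 - <<'E'
from bench import ctrl
from h import *
p=[460.8,-154.8]; q=quat(14.7)
print(ctrl.solve_ik([*p,46],q), ctrl.solve_ik([*fx(0,6),54],quat(-8)), ctrl.solve_ik([509.4,-267.3,46],quat(2)))
ctrl.goto([*p,150],q); st(ctrl)
ctrl.movel([*p,46],v=120); st(ctrl)
ctrl.gripper_to(0.3,60); st(ctrl,"closed")
ctrl.movel([*p,165],v=150); st(ctrl,"lift")
E
```

```text
[ 0.24662999  0.75828701  0.02932545  2.11677721 -0.0763625   0.26748615
  0.59814391] [-0.30614076  0.82442129  0.25106335  1.87431757 -0.39669356  0.49162297
  0.08040089] [ 0.37628485  0.82241494  0.09181968  1.8744266  -0.15459372  0.45154934
  0.61307453]
 t 3.19 p [ 461.3 -153.9  150. ] F [0.4 0.5 0.7] w 0.997
 t 4.21 p [ 461.2 -154.9   46.5] F [-0.4  0.2  0.1] w 1.0
closed t 4.67 p [ 461.1 -154.8   46.6] F [-0.9  0.9  6.3] w 0.507
lift t 5.62 p [ 460.3 -154.5  164.4] F [-1.2 -0.1 -1.6] w 0.51
```

```bash
python3 - <<'E'
from bench import ctrl,snapshot
from h import *
ctrl.goto([*fx(0,6.3),150],quat(-8)); ctrl.dwell(0.3); s0=st(ctrl)
import pickle
for n in ("scene","top"):
    s=snapshot(n);pickle.dump(s,open(n+"1.pkl","wb"));cv2.imwrite(f"pics/{n}1.png",s["image"])
s=pickle.load(open("scene1.pkl","rb"))
cv2.imwrite("pics/scene1c.png",cv2.resize(s["image"][70:230,250:430],None,fx=3.6,fy=3.6,interpolation=cv2.INTER_CUBIC))
W=cloud(s).reshape(-1,3);d=W[:,:2]-FO;a=np.radians(-8)
X=d@[np.cos(a),np.sin(a)];Y=d@[-np.sin(a),np.cos(a)];Z=W[:,2]
k=(abs(X)<16)&(abs(Y)<16)&(Z>106)&(Z<124)
print(k.sum(),np.percentile(Y[k],[5,50,95]),np.polyfit(X[k],Y[k],1),"expected face Y",6.3-7)
k=(abs(Y)<12)&(abs(X)<40)&(Z>106)&(Z<122);print("Xrange",np.percentile(X[k],[1,5,95,99]))
k=(abs(Y)<12)&(abs(X)<18)&(Z>85)&(Z<125);print("zmin",np.percentile(Z[k],[1,3,10]))
# fixed face seen with same camera unchanged
E
```

```text
t 6.87 p [572.9  56.1 150.3] F [ 0.4  0.  -1. ] w 0.506
168 [-2.57980473 -0.2679927   2.10645717] [-0.00051778 -0.33116536] expected face Y -0.7000000000000002
Xrange [-21.96302465 -21.4234916   20.21816582  21.75277034]
zmin [105.58768003 106.09117553 107.56226918]
```

View pics/scene1c.png

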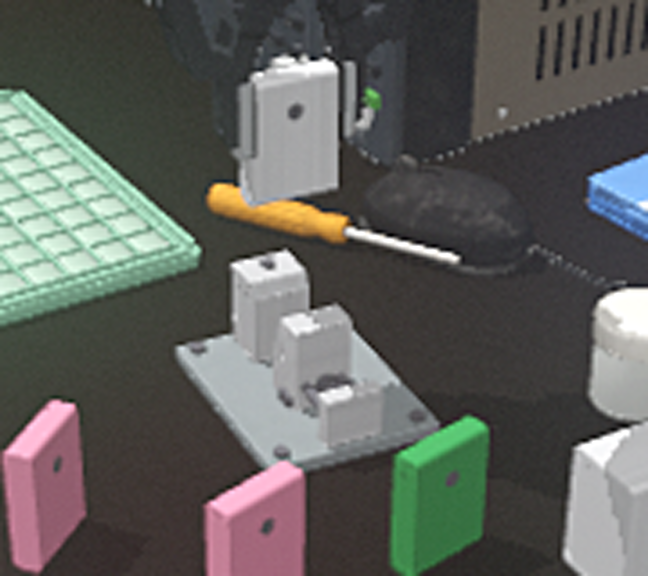

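The picture shows the plate held upright and square over the gap, with the fixed jaw behind it and the sprung jaw in front. The numbers agree, so I'll insert it.

```bash
python3 - <<'E'
from bench import ctrl
from h import *
c=fx(0,6.2)
ctrl.movel([*c,108],v=120); st(ctrl)
z=108
for z in (98,88,78,68,62,58,56,55,54,53,52):
    ctrl.movel([*c,z],v=50); s=st(ctrl,z)
    F=np.array(s["wrist_force"])
    if F[2]>14 or np.hypot(F[0],F[1])>12: break
E
```

```text
t 7.47 p [573.   57.2 108. ] F [ 1.3  0.7 -0.7] w 0.509
98 t 7.82 p [572.8  57.5  97.9] F [ 0.5 -0.3 -0.1] w 0.504
88 t 8.17 p [572.6  57.4  87.5] F [-0.6  0.8 -0. ] w 0.504
78 t 8.52 p [572.6  57.4  77.5] F [-0.6  0.9 -0.8] w 0.508
68 t 8.87 p [572.6  57.4  67.5] F [-0.3 -0.4 -1.7] w 0.507
62 t 9.13 p [572.7  57.4  61.7] F [ 0.1  0.1 -1.6] w 0.505
58 t 9.38 p [572.7  57.5  57.7] F [-0.2 -0.2 -1.4] w 0.508
56 t 9.63 p [572.9  57.5  55.9] F [-0.5  0.5 -0.6] w 0.506
55 t 9.88 p [573.   57.5  55. ] F [-0.5  0.5 -0.6] w 0.503
54 t 10.13 p [573.1  57.4  54.7] F [-1.2 -0.3  4.7] w 0.505
53 t 10.38 p [573.1  57.4  54.6] F [-3.1 -0.3 14.1] w 0.502
```

On the base. Next I push it gently towards the fixed jaw.

```bash
python3 - <<'E'
from bench import ctrl
from h import *
for dy in (6.2,6.7,7.2,7.7,8.2,8.7,9.2):
    ctrl.movel([*fx(0,dy),54.4],v=30); s=st(ctrl,dy)
    if s["wrist_force"][1]<-5: break
E
```

```text
6.2 t 10.63 p [573.2  57.5  54.7] F [-0.7 -0.7  4.3] w 0.505
6.7 t 10.88 p [573.3  57.5  54.7] F [-1.  -0.6  5.8] w 0.511
7.2 t 11.13 p [573.3  57.6  54.7] F [-1.6 -1.3  5.9] w 0.508
7.7 t 11.38 p [573.3  57.6  54.7] F [-0.3 -2.2  5.6] w 0.507
8.2 t 11.63 p [573.3  57.6  54.7] F [-2.  -2.9  7. ] w 0.506
8.7 t 11.88 p [573.3  57.7  54.7] F [-1.2 -4.   6.7] w 0.507
9.2 t 12.13 p [573.3  57.7  54.7] F [-1.1 -5.   6.5] w 0.507
```

```bash
python3 - <<'E'
from bench import ctrl,snapshot
from h import *
import pickle
for z in (55.0,55.5): ctrl.movel([*fx(0,8.7),z],v=30); st(ctrl,z)
for dy in (8.7,7.5): ctrl.movel([*fx(0,dy),53.9],v=30); st(ctrl,dy)
ctrl.gripper_to(0.68,60); s=st(ctrl,"rel"); p=s["position"]
ctrl.movel([*fx(0,7),170],v=150); st(ctrl,"up")
for n in ("scene","top"):
    s=snapshot(n);pickle.dump(s,open(n+"2.pkl","wb"))
    W=cloud(s).reshape(-1,3);d=W[:,:2]-FO;a=np.radians(-8)
    X=d@[np.cos(a),np.sin(a)];Y=d@[-np.sin(a),np.cos(a)];Z=W[:,2]
    k=(abs(X)<30)&(abs(Y-7)<16)&(Z>62)&(Z<80)
    print(n,k.sum(),"top z",np.percentile(Z[k],[10,50,90]),"Y",np.percentile(Y[k],[2,50,98]),"X",np.percentile(X[k],[2,98]),rect(W[k]))
s=pickle.load(open("scene2.pkl","rb"))
cv2.imwrite("pics/scene2c.png",cv2.resize(s["image"][70:230,250:430],None,fx=3.6,fy=3.6,interpolation=cv2.INTER_CUBIC))
E
```

```text
55.0 t 12.38 p [573.2  57.7  54.8] F [-0.9 -5.7  1.9] w 0.504
55.5 t 12.63 p [573.2  57.7  55. ] F [-0.1 -6.5 -1.2] w 0.509
8.7 t 12.88 p [573.3  57.7  54.7] F [-3.  -5.   9.4] w 0.506
7.5 t 13.13 p [573.2  57.7  54.7] F [-2.4 -3.7 10. ] w 0.507
rel t 13.43 p [573.   59.6  53.5] F [ 0.3 -0.4 -0.3] w 0.68
up t 14.35 p [572.4  58.4 169.2] F [ 0.2  0.1 -0.2] w 0.678
scene 198 top z [63.53834572 69.12047578 71.27526114] Y [-1.37214667  2.47736338 13.56756343] X [-21.56548861  21.28536804] (array([573.6,  58. ]), 45.5, 17.4, -7.7)
top 183 top z [66.64759126 70.06872691 71.94500763] Y [-0.69802553  5.49777149 13.00082526] X [-21.50160727  21.84347057] (array([573.3,  57.6]), 44.1, 14.6, -7.0)
```

View pics/scene2c.png

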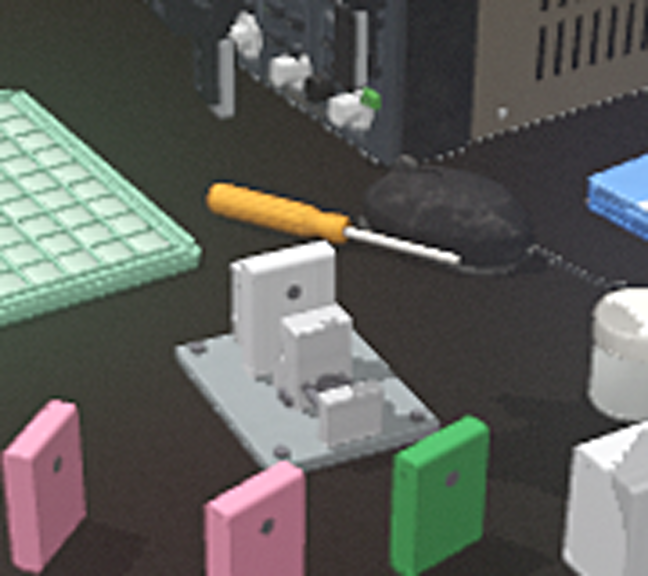

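Plate 1 is upright against the fixed jaw. Its top sits at z of about 70, so it is seated. Next is the second plate, gripped 4 mm off centre so that the pads clear plate 1.

```bash
python3 - <<'E'
from bench import ctrl,snapshot
from h import *
import pickle
a=np.radians(1.8); p=np.array([509.4,-267.3])-4*np.array([-np.sin(a),np.cos(a)]); q=quat(1.8)
ctrl.gripper_to(0.85,60)
ctrl.goto([*p,140],q); ctrl.movel([*p,46],v=120); ctrl.dwell(.1); st(ctrl)
ctrl.gripper_to(0.3,60); st(ctrl,"closed")
ctrl.movel([*p,165],v=150); st(ctrl,"lift")
ctrl.goto([*fx(0,-12.5),160],quat(-8)); ctrl.dwell(0.4); st(ctrl,"hover")
for n in ("scene","top"):
    s=snapshot(n);pickle.dump(s,open(n+"3.pkl","wb"))
s=pickle.load(open("scene3.pkl","rb"))
cv2.imwrite("pics/scene3c.png",cv2.resize(s["image"][70:230,250:430],None,fx=3.6,fy=3.6,interpolation=cv2.INTER_CUBIC))
W=cloud(s).reshape(-1,3);d=W[:,:2]-FO;a=np.radians(-8)
X=d@[np.cos(a),np.sin(a)];Y=d@[-np.sin(a),np.cos(a)];Z=W[:,2]
k=(abs(X)<16)&(abs(Y+14)<12)&(Z>118)&(Z<134)
print(k.sum(),np.percentile(Y[k],[5,50,95]),np.polyfit(X[k],Y[k],1),"expected",-15.5)
k=(abs(Y+9)<12)&(abs(X)<40)&(Z>117)&(Z<131);print("Xrange",np.percentile(X[k],[1,5,95,99]))
E
```

```text
t 17.05 p [ 510.1 -271.6   46.9] F [-0.2  0.2  0.4] w 0.853
closed t 17.42 p [ 509.9 -271.6   46.7] F [ 0.1 -0.2  6.7] w 0.508
lift t 18.36 p [ 508.9 -270.8  164.1] F [ 0.1  0.7 -0.7] w 0.507
hover t 19.96 p [570.4  38.3 160.1] F [-0.3 -0.9 -1.9] w 0.506
153 [-16.98243516 -14.55191093 -12.22776166] [ 1.11352759e-02 -1.45333518e+01] expected -15.5
Xrange [-22.09504696 -21.45097339  20.01150923  21.87857221]
```

View pics/scene3c.png

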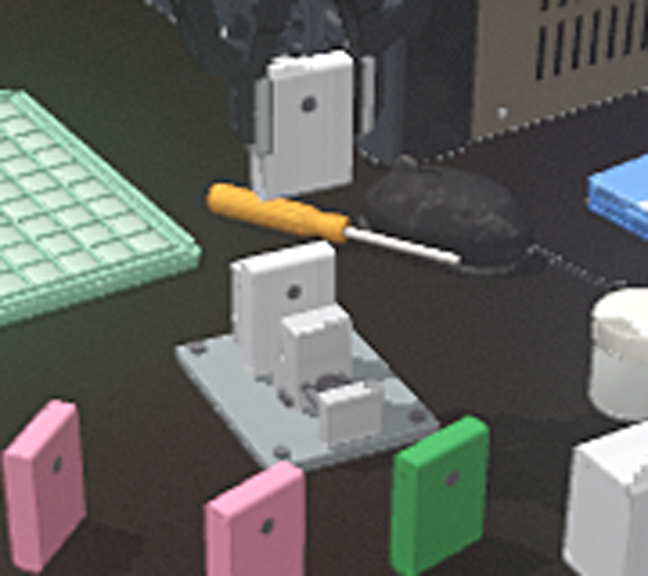

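The second plate is square over the gap. I'm adding a 0.7 mm shift away from plate 1 and then going down slowly while watching force.

```bash
python3 - <<'E'
from bench import ctrl
from h import *
c=fx(0,-13.2)
ctrl.movel([*c,126],v=120); ctrl.dwell(.1); st(ctrl)
for z in (121,117,112,106,100,96,93,90,87,84,81,78,75):
    ctrl.movel([*c,z],v=50); s=st(ctrl,z)
    F=np.array(s["wrist_force"])
    if F[2]>18 or np.hypot(F[0],F[1])>12: break
E
```

```text
t 20.59 p [570.8  38.1 126.6] F [-0.5 -0.9 -1.4] w 0.508
121 t 20.84 p [570.2  38.3 121. ] F [-0.5 -0.4 -0. ] w 0.507
117 t 21.09 p [570.1  38.3 116.8] F [-0.6 -0.7 -1.6] w 0.507
112 t 21.34 p [569.9  38.2 111.6] F [-0.3 -0.9 -0.9] w 0.507
106 t 21.61 p [569.9  38.3 105.6] F [ 0.1  0.4 -0.8] w 0.507
100 t 21.88 p [569.9  38.3  99.6] F [ 0.4  0.4 -0.1] w 0.505
96 t 22.12 p [570.1  38.2  95.8] F [-0.6 -0.8 -0.3] w 0.505
93 t 22.38 p [570.1  38.2  92.8] F [-0.7  0.1 -1.5] w 0.507
90 t 22.62 p [570.3  38.7  89.9] F [ 0.   0.5 -1.3] w 0.51
87 t 22.88 p [570.3  38.5  86.8] F [ 0.9  1.  -0.4] w 0.503
84 t 23.12 p [570.2  38.3  83.8] F [ 0.4  1.8 -1. ] w 0.506
81 t 23.38 p [570.2  38.3  80.8] F [ 0.2  1.2 -0.9] w 0.507
78 t 23.62 p [570.2  38.3  77.8] F [ 0.4  1.2 -0.8] w 0.508
75 t 23.88 p [570.2  38.3  74.7] F [ 0.3  1.6 -1.9] w 0.511
```

```bash
python3 - <<'E'
from bench import ctrl
from h import *
c=fx(0,-13.2)
for z in (71,67,63,60,58,56.5,55.5,54.5,53.5,52.5,51.5):
    ctrl.movel([*c,z],v=50); s=st(ctrl,z)
    F=np.array(s["wrist_force"])
    if F[2]>14 or np.hypot(F[0],F[1])>12: break
E
```

```text
71 t 24.12 p [569.9  38.3  70.6] F [ 1.2  1.5 -1.3] w 0.509
67 t 24.38 p [569.9  38.3  66.6] F [ 0.3  2.  -1. ] w 0.506
63 t 24.62 p [570.   38.2  62.7] F [-0.3  1.4 -2.5] w 0.502
60 t 24.88 p [570.2  38.2  59.8] F [ 0.4  2.1 -1.4] w 0.504
58 t 25.12 p [570.2  38.2  57.9] F [ 0.8  1.8 -1.9] w 0.508
56.5 t 25.38 p [570.3  38.2  56.4] F [ 0.3  2.5 -1.9] w 0.504
55.5 t 25.62 p [570.3  38.2  55.4] F [ 1.1  1.9 -2. ] w 0.506
54.5 t 25.88 p [570.3  38.3  54.7] F [-0.9  1.9  2.3] w 0.508
53.5 t 26.12 p [570.4  38.2  54.7] F [-3.   1.7 10.7] w 0.51
52.5 t 26.38 p [570.4  38.2  54.7] F [-4.5  2.1 18.7] w 0.507
```

Seated. I'll close the gap to plate 1 before letting go.

```bash
python3 - <<'E'
from bench import ctrl,snapshot
from h import *
import pickle
for dy in (-13.2,-12.7,-12.2,-11.7,-11.2,-10.7,-10.2,-9.7):
    ctrl.movel([*fx(0,dy),54.6],v=30); s=st(ctrl,dy)
    if s["wrist_force"][1]<-4: break
ctrl.movel([*fx(0,dy),53.8],v=30); s=st(ctrl,"down")
ctrl.gripper_to(0.68,60); st(ctrl,"rel")
p=s["position"]
ctrl.movel([*fx(0,-12),180],v=150); st(ctrl,"up")
ctrl.dwell(0.3)
for n in ("scene","top"):
    s=snapshot(n);pickle.dump(s,open(n+"4.pkl","wb"))
    W=cloud(s).reshape(-1,3);d=W[:,:2]-FO;a=np.radians(-8)
    X=d@[np.cos(a),np.sin(a)];Y=d@[-np.sin(a),np.cos(a)];Z=W[:,2]
    k=(abs(X)<30)&(abs(Y)<22)&(Z>64)&(Z<80)
    print(n,k.sum(),"top z",np.percentile(Z[k],[10,50,90]),"Y",np.percentile(Y[k],[2,50,98]),"X",np.percentile(X[k],[2,98]),rect(W[k]))
    for lo,hi in ((-13,-2),(1,12)):
        j=k&(Y>lo)&(Y<hi)&(Z>67);print("  half",lo,j.sum(),np.median(Z[j]),np.percentile(X[j],[2,98]))
s=pickle.load(open("scene4.pkl","rb"))
cv2.imwrite("pics/scene4c.png",cv2.resize(s["image"][70:230,250:430],None,fx=3.6,fy=3.6,interpolation=cv2.INTER_CUBIC))
s=pickle.load(open("top4.pkl","rb"))
cv2.imwrite("pics/top4.png",s["image"])
E
```

```text
-13.2 t 26.62 p [570.4  38.3  54.7] F [0.4 2.1 6.9] w 0.507
-12.7 t 26.88 p [570.4  38.3  54.7] F [-0.6  1.7  4.9] w 0.504
-12.2 t 27.12 p [570.4  38.3  54.7] F [-0.4 -0.1  6.1] w 0.504
-11.7 t 27.38 p [570.4  38.4  54.7] F [-1.2  0.2  6.2] w 0.504
-11.2 t 27.62 p [570.4  38.5  54.7] F [-1.1 -0.3  6. ] w 0.507
-10.7 t 27.88 p [570.5  38.9  54.7] F [-1.4 -0.7  6.3] w 0.507
-10.2 t 28.12 p [570.6  39.2  54.7] F [-1.7 -1.8  6.1] w 0.507
-9.7 t 28.38 p [570.7  39.7  54.7] F [-1.2 -1.1  6. ] w 0.506
down t 28.62 p [570.7  39.7  54.7] F [-3.  -1.6 13.5] w 0.505
rel t 28.92 p [570.5  41.3  53.3] F [-0.  -0.5  0.6] w 0.684
up t 29.91 p [569.8  39.6 179.2] F [-0.9 -0.3 -0.4] w 0.678
scene 288 top z [66.13313948 69.98238235 71.3832472 ] Y [-15.00172416  -4.11036918  12.09662274] X [-21.71144381  21.96690697] (array([572.4,  50.8]), 46.6, 31.3, -8.8)
  half -13 109 70.14372100815632 [-21.47317061  22.60457898]
  half 1 93 70.52658196190231 [-21.87625578  21.43520371]
top 238 top z [67.50237963 69.81407962 71.96934954] Y [-14.65521459  -5.72033344   6.95054164] X [-21.72913044  21.43083146] (array([571.6,  47.6]), 44.6, 23.0, -6.7)
  half -13 126 70.1520338181723 [-21.63233035  21.24706906]
  half 1 44 70.21842887924629 [-20.59364686  21.34224909]
```

View pics/scene4c.png

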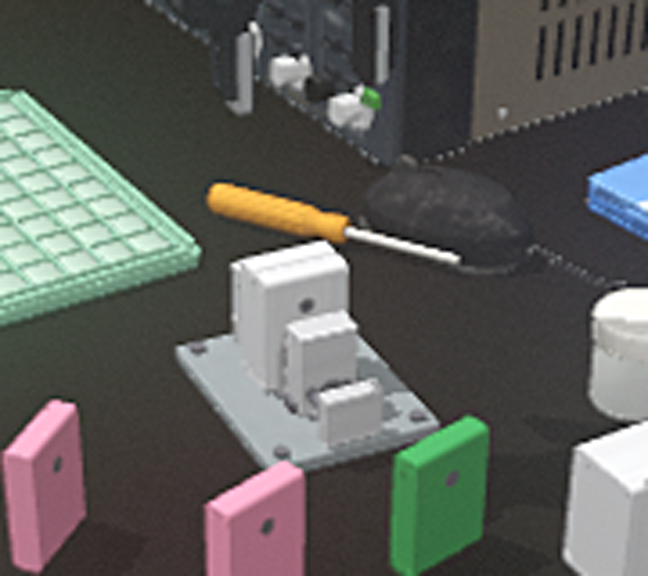

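View pics/top4.png

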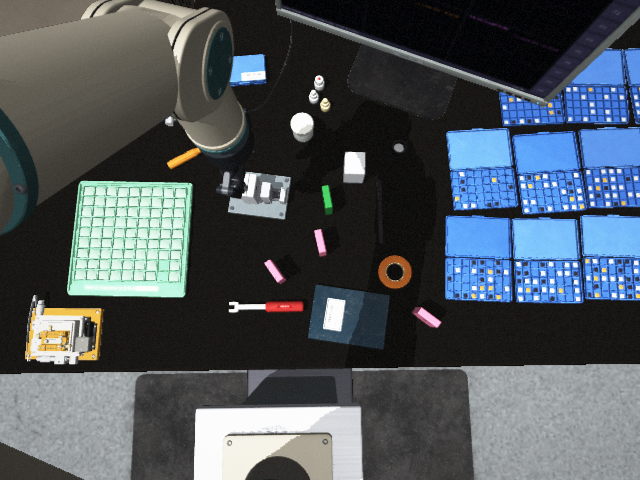

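```bash
python3 - <<'E'
from bench import ctrl,snapshot
from h import *
import pickle
s0=ctrl.state()
ctrl.goto([500,250,260],quat(40)); ctrl.dwell(0.3); st(ctrl)
im=[]
for n,(l,t,r,b) in (("scene",(295,130,375,205)),("top",(222,162,296,222))):
    s=snapshot(n);pickle.dump(s,open(n+"5.pkl","wb"))
    W=cloud(s).reshape(-1,3);d=W[:,:2]-FO;a=np.radians(-8)
    X=d@[np.cos(a),np.sin(a)];Y=d@[-np.sin(a),np.cos(a)];Z=W[:,2]
    k=(abs(X)<26)&(abs(Y)<22)&(Z>66)&(Z<74)
    print(n,k.sum(),"top z",np.percentile(Z[k],[10,50,90]),"Y",np.percentile(Y[k],[2,98]),rect(W[k]))
    print("Y hist",np.histogram(Y[k],np.arange(-18,18,1.5))[0])
    k=(abs(X)<13)&(Y>-40)&(Y<-10)&(Z>49)&(Z<56);print(" sprung top Y",np.percentile(Y[k],[2,98]))
    k=(abs(X)<20)&(Y>14)&(Y<50)&(Z>48)&(Z<56);print(" fixed top Y",np.percentile(Y[k],[2,98]))
    k=(abs(X)<70)&(Y>-80)&(Y<60)&(Z>5)&(Z<11);print(" base",rect(W[k&(s["image"].mean(2).ravel()>50)]))
    im.append(cv2.resize(s["image"][t:b,l:r],(400,int(400*(b-t)/(r-l))),interpolation=cv2.INTER_CUBIC))
h=max(i.shape[0] for i in im);im=[cv2.copyMakeBorder(i,0,h-i.shape[0],0,0,0) for i in im]
cv2.imwrite("pics/f5.png",np.hstack(im))
E
```

```text
t 31.54 p [500.4 248.7 259.6] F [-0.5  0.6  0.4] w 0.681
scene 263 top z [67.63252648 70.21118894 71.6668213 ] Y [-14.83030244  12.52050681] (array([573.4,  51.1]), 48.5, 32.2, -10.4)
Y hist [ 1  4 19 27 23 12 10 12 16 14  8  8  6 20 16  8 15 15 11  9  7  1  1]
 sprung top Y [-39.7017562  -10.86237393]
 fixed top Y [31.36967957 37.6054474 ]
 base (array([570.1,  37.4]), 119.5, 91.4, 80.9)
top 334 top z [68.19703032 70.1822527  72.1238963 ] Y [-14.41624544  12.35278104] (array([572.2,  50.3]), 44.2, 27.9, -8.8)
Y hist [ 0  1 19 20 17 17 21 18 17 20 11 19 20 18 16 19 16 19 14 21 11  0  0]
 sprung top Y [-39.42697008 -14.26296974]
 fixed top Y [17.53785872 39.02534777]
 base (array([570. ,  37.8]), 117.7, 90.2, 81.7)
```

View pics/f5.png

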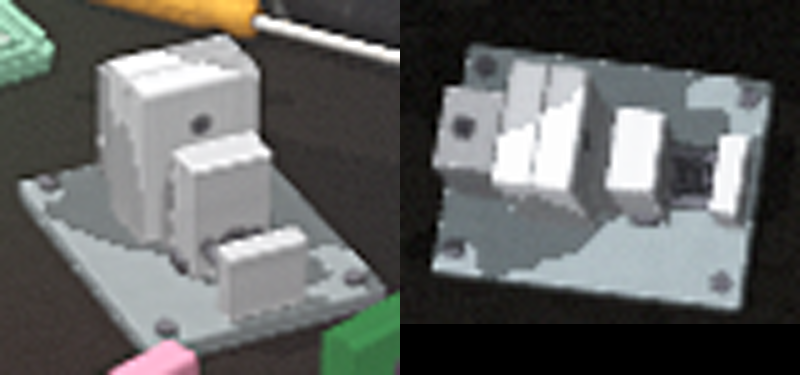

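The close-up shows both plates upright and side by side between the jaws. The stack measures 27.9 mm (28 nominal), and both tops are at z 70, which is the base at 8 plus 62. I'm handing in.

```bash
python3 - <<'E'
from bench import ctrl
ctrl.finish_job()
E
```

```text
the job is handed in; nothing more can be done
```

Both thin aluminium plates now stand upright in the fixture, and I've handed the job in at about 32 s of the 64 s allowed. I seated the first against the fixed jaw and let go of it. I then fetched the second and pushed it down beside it onto the base.

**Last checks:**
- **Seating:** both plate tops are at z of about 70 mm, which is fully down on the base. Each also gave a firm stop in wrist force on the way down.
- **Fit:** the top camera measured the two plates together as 27.9 mm thick (28 mm nominal). They are centred in x and close to square with the fixture.
- **Fixture:** its base measured the same place as at the start, to within 1 mm.
- **Other things:** the thick plate and the pink and green look-alikes were not touched, and they stand as before in the pictures.

**Checks that disagreed or fell short:**
- **Scene camera:** it gave 32 mm for the stack, because its slanted view of the edges is noisy, so I relied on the top camera.
- **Closing push:** when I pushed the second plate towards the first, it slid about 1.4 mm with no clear force stop. The evidence that they touch is therefore the measured thickness and the picture. The sprung jaw was pushing on the plate with about 2 N on the way in.

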